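# Close and lock the controller box cover

## Task

Swing the open cover of the grey controller box shut, then fasten it with its red quarter-turn stud: turn the wing clockwise under light pressure until the stud drops into its slot, push it in and turn it a further quarter turn clockwise to the stop, so that it springs back a little and stays locked when you let go. Leave the screw tin and the green pen beside the box where they are.

Things in the scene. Friction and masses are not known exactly. Their poses are not given: they have to be found in the camera images.
- enclosure: grey controller box fixed to the bench, 150 (x) x 130 (y) x 60 mm high, 4 mm walls, open on top; origin at the centre of its underside, x from the stud side to the hinge side, z up. The cover's hinge line is parallel to y, at x = +70 mm and z = 60 mm in this frame. Inside, under the stud, sits a brass-coloured receptacle with its top face 40 mm above the bench and a 24 x 7 mm slot; it cannot be seen once the cover is shut
- cover (a joint): hinge of the grey cover plate (150 x 130 x 4 mm): 0 = shut and flat on the box, about 1.6 to 1.9 = standing open (as found), growing as it opens; a stiff hinge (0.25 N m) that stays where it is left. With the cover shut its top face is 64 mm above the bench
- cover_edge (a point): middle of the cover's free edge on its outer (upper) face, 145 mm from the hinge line; its axes turn with the cover: x from the free edge to the hinge, y along the edge, z out of the outer face (up when shut)
- wing (a point): centre of the stud's red wing, a bar 42 long (x) x 9 thick (y) x 19 mm high (z), on the cover's outer face 115 mm from the hinge line and midway along y; x along the bar, z away from the cover. With the cover shut and the stud out, the wing reaches from 81 to 100 mm above the bench; it comes down to 67 mm when the stud is pushed right in. The stud's cross pin below the cover (21 mm long, 4 mm thick) is parallel to the wing
- stud_push (a joint): how far the stud is pushed in, m: 0 = out (its spring holds it there, 3 N, rising to 7 N), about 0.0015 to 0.002 = cross pin resting on the receptacle outside the slot (goes no farther), more than 0.012 = pin through the slot and free to turn, 0.014 = stop, 0.0095 = locked (pin sprung up into its seat). If turned too little it stays at about 0.012 or jumps out to 0
- stud_turn (a joint): angle of the wing, growing clockwise seen from above; 0 = wing parallel to the box's x axis. As found -0.2 to 0.2; the pin passes the slot only within about 0.15 of its direction, which differs every time and lies between 0.55 and 1.0. It turns with little friction and stays where it is left, also when it springs out. Pushed in, it turns clockwise only, and is stopped 1.57 to 1.7 past the slot; at 1.57 past the slot it springs up into its seat when let go
- screw_tin: round white tin, 58 mm across and 26 mm high, beside the box at its right; origin at the centre of its underside
- flux_pen: green pen with a white cap, 112 mm long and 14 mm thick, lying beside the box at its left; origin at the centre of its underside

How it is judged:
On the way, in this order (a step that is already met when the one before it is completed fails the run):
1. the cover is shut with the stud still out (value of joint cover below 0.03 rad and value of joint stud_push below 0.004 m), for 0.1 s.
2. the stud is pushed through the slot (value of joint cover below 0.03 rad and value of joint stud_push above 0.0105 m), for 0.1 s.
At the end, for the whole second after the job is handed in: the cover is shut (within 0.03 rad) and the released stud is locked: at rest, turned past 1.8 rad, and held 8 to 10.8 mm in by its seat (value of joint cover below 0.03 rad and value of joint stud_push between 0.008 and 0.0108 m and value of joint stud_turn above 1.8 rad and velocity of joint stud_turn below 0.05 rad/s and velocity of joint stud_push below 0.005 m/s); the robot touches nothing.
It fails at once if the screw tin is moved more than 20 mm (distance of screw_tin from where it was at the start of the episode above 0.02 m).
It fails at once if the green pen is moved more than 20 mm (distance of flux_pen from where it was at the start of the episode above 0.02 m).
It also fails if it takes over 67 s, if anything falls off the work surface, if the arm or the gripper's body presses on something with over 40 N, if the wrist force passes 120 N, or if a joint passes its speed limit or range.

## Robot

A 6-joint arm with a two-finger parallel gripper is mounted at the origin on a cart in front of the work surface, level with it; the furniture and walls round the work are solid. World frame = base frame: x ahead of the robot, y to its left, z up, the work surface at z = 0. Lengths are in m, angles in rad, forces in N, time in s.
With the tool pointing down it reaches from about 0.35 to 0.775 m from the base axis. Payload 5.5 kg.
Tool frame: the origin (TCP) lies at the very end of the fingers, on their centre line; the grasp point (between the pads) lies 19 mm behind it; z points along the fingers, y is the line along which they close (so a half turn about z gives the same grasp; the last joint's range is limited). The gripper opens to 85 mm and grips with 20 to 120 N. Pads are 22 mm wide; open, the fingers measure 114 mm over their backs; the gripper's body (76 mm by 85 mm) begins 54 mm behind the grasp point. The pads swing forward as they close: fully open they stand 13 mm farther back than shut.
Start: joints at [1.094, 0.313, 0.046, 1.304, 0, 1.431], TCP at [0.19, 0.543, 0.194] pointing down, gripper open.
Joint ranges: [-2.76, 2.76], [-0.86, 1.69], [-1.03, 1.26], [-2.2, 2.34], [-1.47, 1.5], [-3.14, 3.14]. Speed limits (rad/s): [2.57, 2.57, 3.14, 3.14, 3.14, 3.14].

## Interface

Orientations are given as a unit quaternion [w, x, y, z].
In Python, from workcell import env, cams, ticket, spotter gives the robot as it stands.
- The arm moves only by the tool jog_arm, never from a script. Its argument "increments" is a list that holds one entry, the list of rows, each a list of 7 numbers: the shift along the tool's x, y, z in units of 0.25 m (1.0 is 0.25 m), then the turn, a rotation vector about the tool's x, y, z in units of 180 degrees (1.0 is 180 degrees), then the closure in counts, from 0 (fully open) to 255 (shut). A call has 1 to 20 rows; each row shifts and turns the commanded pose from where the row before left it, along the tool's axes as they then stand; what a row does not reach is not made up. A row lasts 1/10 s, in which the tool goes at most 50 mm and 8.59 degrees, less where a joint would pass 70% of its speed; a pose out of reach is approached as far as the arm can. A call with a number of a shift or a turn outside -1 to 1 is refused whole. A call with a gripper value outside its range is refused whole. The fingers move at their own pace and stop on an object; "force" is the grip in N (left out, the last holds). Time passes only in rows, so rows that do not move let the fingers close. It gives the time, the measured TCP pose, the force, the opening and the grip force at its end, in the units of the state.
- env.get_state(): the state, without advancing time (a new reading comes with each control period).
- cams.read_camera(name): name is "scene" or "side" or "wrist"; returns a dict with "pixels" (420x560x3 uint8, red, green, blue), "fx", "fy", "cx", "cy" (pixels), "xyz" and "attitude" of the camera in the world; the wrist camera has in their place "mount" (4x4, takes a point from camera to tool coordinates, whose origin is the TCP and whose axes are the flange's). Camera axes: x right, y down, z forward; pixel columns grow to the right and rows downward; lengths in m; the calibration is good to about 2 mm. A picture is of the moment at which its call begins: read the wrist's pose just before it. There is no depth.
- ticket.hand_in(): hands the job in; it is judged then, once.
Trained networks look in the newest picture that a camera, given by its name, has taken for a name from the list of things; names that differ only in an ending like _2 or _b are one class to them, and where a whole thing is asked for, a point or a joint stands for the part that bears it (a point fixed in the world has none). Each returns a list of dicts, best first, with "conf" (0 to 1); they miss things now and then, are a little off and sometimes report something else, mostly with a low value. They report only what shows in the picture. A call takes as long as a camera call.
- spotter.find_in(target, camera): "uv" ([column, row] in pixels, amid what is visible of it).
- spotter.cut_out(target, camera): "region" (420x560 bool, what is visible of it) and "uv" ([column, row] in pixels, amid what is visible of it).
- spotter.landmark_of(target, camera): "uv" ([column, row] in pixels: a listed point, or the origin of a listed thing).
The state is a dict: "clock": time; "joint_pos": joint angles; "qvel": joint speeds; "tau": joint torques, N m; "tcp_pos": TCP position; "orientation": TCP orientation; "wrist_force": force on the tool from outside, world axes, zero at the start; "ft_torque": the same for the moment, N m; "finger_gap": finger opening in m; "grip_force": force on a finger pad.
Only numpy, scipy, OpenCV 4.12 (cv2) and the standard library are available. Lean on these libraries where they do the work, as an engineer would, in place of code of your own. Each camera call takes 0.05 s, during which the arm holds its last target. There are 200 camera calls.

## Working session

There is one attempt and no reset: what is moved stays moved. The work goes in short steps, Python scripts to look and compute and a tool call to move; the robot and the scene stay as the last step left them, time stands still between calls to the robot, and variables do not carry over. Pictures are saved under pics/ and viewed, at most 10 in all, crops included, and the job is handed in when it is done.

Besides the shell and the picture viewer there is one more tool, called after "Request:" as name([rows], argument=value, ...), one row to a line, values as JSON. jog_arm: Moves the arm, as the interface text tells. Shifts and turns lie within -1 to 1; 1 stands for 0.25 m of shift or 180 degrees of turn. Its arguments: {"type":"object","properties":{"increments":{"type":"array"},"force":{"type":"number"}},"required":["increments"]}

```bash
mkdir -p pics; cat > h.py <<'E'
import numpy as np, cv2
from scipy.spatial.transform import Rotation as R
from workcell import env, cams, ticket, spotter
def cam(n):
    s=env.get_state(); c=cams.read_camera(n)
    K=np.array([[c['fx'],0,c['cx']],[0,c['fy'],c['cy']],[0,0,1.]])
    if n=='wrist':
        T=np.eye(4); q=s['orientation']; T[:3,:3]=R.from_quat([q[1],q[2],q[3],q[0]]).as_matrix(); T[:3,3]=s['tcp_pos']
        T=T@np.array(c['mount']); Rm=T[:3,:3]; p=T[:3,3]
    else:
        a=np.array(c['attitude'],float); p=np.array(c['xyz'])
        Rm=a if a.shape==(3,3) else R.from_quat([a[1],a[2],a[3],a[0]]).as_matrix()
    return c['pixels'],K,Rm,p
def ray(uv,K,Rm): 
    d=Rm@np.linalg.solve(K,[uv[0],uv[1],1.]); return d/np.linalg.norm(d)
def atz(uv,C,z):
    d=ray(uv,C[1],C[2]); return C[3]+d*(z-C[3][2])/d[2]
def proj(P,C):
    q=C[1]@C[2].T@(np.asarray(P)-C[3]); return q[:2]/q[2]
def tri(obs):
    A=np.zeros((3,3));b=np.zeros(3)
    for uv,C in obs:
        d=ray(uv,C[1],C[2]);M=np.eye(3)-np.outer(d,d);A+=M;b+=M@C[3]
    return np.linalg.solve(A,b)
E
python3 - <<'E'
from h import *
s=env.get_state();print({k:np.round(v,3).tolist() for k,v in s.items()})
ims={}
for n in ['scene','side','wrist']:
    C=cam(n);cv2.imwrite(f'pics/{n}0.png',C[0][:,:,::-1]);print(n,np.round(C[3],3),np.round(C[2],3).tolist(),C[1][0,0]);ims[n]=C
    for t in ['enclosure','cover_edge','wing','screw_tin','flux_pen']:
        print(t,[(np.round(r['uv'],1).tolist(),round(r['conf'],2)) for r in spotter.landmark_of(t,n)][:2])
cv2.imwrite('pics/two.png',np.vstack([cv2.resize(ims[n][0],(400,300)) for n in('scene','side')])[:,:,::-1])
E
```

```text
{'clock': 0.0, 'joint_pos': [1.094, 0.314, 0.045, 1.304, -0.0, 1.431], 'qvel': [0.002, -0.001, 0.0, -0.001, 0.0, 0.001], 'tau': [-0.0, -48.062, 29.853, 0.019, 0.0, 0.0], 'tcp_pos': [0.19, 0.542, 0.193], 'orientation': [-0.0, 0.168, 0.986, -0.001], 'wrist_force': [-0.625, 0.664, 1.354], 'ft_torque': [-0.003, 0.011, 0.012], 'grip_force': 0.0, 'finger_gap': 0.085}
scene [ 1.12  -0.491  0.561] [[0.552, 0.459, -0.696], [0.834, -0.307, 0.459], [-0.003, -0.834, -0.552]] 452.80215076471586
enclosure [([285.3, 243.4], 0.61)]
cover_edge [([308.1, 179.4], 0.6)]
wing [([312.6, 203.3], 0.54)]
screw_tin [([230.1, 267.6], 0.69)]
flux_pen [([327.0, 231.4], 0.66)]
side [0.541 0.526 0.648] [[-1.0, 0.022, -0.006], [0.019, 0.662, -0.749], [-0.013, -0.749, -0.662]] 424.9171842197765
enclosure [([297.3, 255.1], 0.81), ([293.6, 300.1], 0.58)]
cover_edge [([240.9, 172.6], 0.62)]
wing [([232.1, 184.8], 0.72)]
screw_tin [([288.4, 213.5], 0.54)]
flux_pen [([292.5, 298.4], 0.89), ([285.8, 211.3], 0.17)]
wrist [0.123 0.566 0.374] [[0.331, 0.906, 0.264], [0.944, -0.318, -0.093], [-0.001, 0.28, -0.96]] 308.1705898750492
enclosure []
cover_edge []
wing []
screw_tin []
flux_pen []
```

View pics/scene0.png

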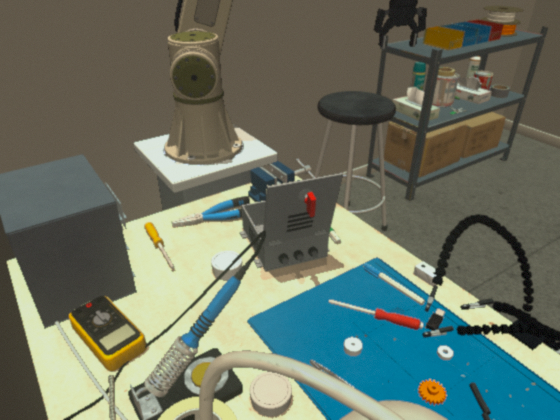

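View pics/side0.png

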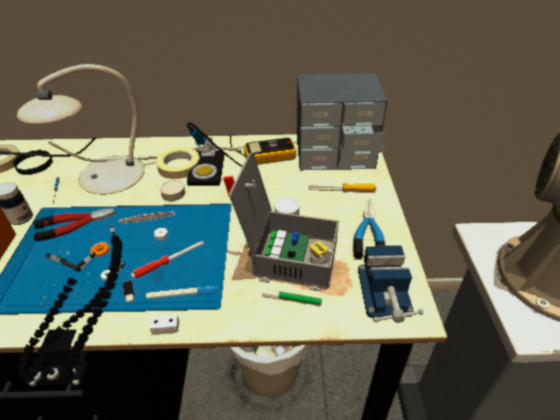

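The scene view shows the box at (285,240) with its cover standing open and the red wing at (312,204). The side view shows the box at (297,250), the pen at (292,298) and the tin at (288,208). The hinge is on the side away from the robot.

```bash
python3 - <<'E'
from h import *
C={n:cam(n) for n in('scene','side')}
o={}
for t in ['enclosure','cover_edge','wing','screw_tin','flux_pen']:
    r={n:spotter.landmark_of(t,n) for n in C}
    if t=='enclosure': r['side'].sort(key=lambda x:x['uv'][1])
    ob=[(r[n][0]['uv'],C[n]) for n in C if r[n]]
    print(t,'tri',np.round(tri(ob),4),'z0',[np.round(atz(u,c,0),3)[:2].tolist() for u,c in ob])
# box fit: candidate vertices of box top via side image crop
im=C['side'][0][140:320,200:360]
cv2.imwrite('pics/crop.png',cv2.resize(im,None,fx=3.3,fy=3.3,interpolation=cv2.INTER_CUBIC)[:,:,::-1])
E
```

```text
enclosure tri [ 0.5    -0.0654 -0.0107] z0 [[0.509, -0.074], [0.502, -0.054]]
cover_edge tri [ 0.6106 -0.0863  0.2001] z0 [[0.333, 0.138], [0.64, -0.363]]
wing tri [ 0.626  -0.0982  0.1611] z0 [[0.422, 0.06], [0.657, -0.301]]
screw_tin tri [ 0.5235 -0.2046  0.0033] z0 [[0.518, -0.203], [0.524, -0.207]]
flux_pen tri [5.217e-01 3.470e-02 1.000e-04] z0 [[0.525, 0.035], [0.52, 0.033]]
```

View pics/crop.png

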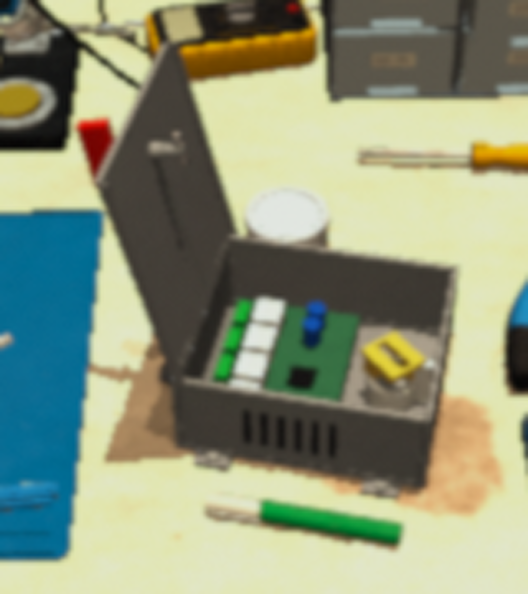

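The crop shows the box rim corners at about (178,380), (432,418), (455,268) and (235,237). The brass receptacle is visible at (393,355), with its slot running diagonally. I'll fit the box pose, the cover angle and the slot direction.

```bash
python3 - <<'E'
from h import *
from scipy.optimize import least_squares
C=cam('side'); S=cam('scene')
u=lambda a:np.array(a)/3.3+[200,140]-0.35
obs=[((70+5,65,60),(178,380)),((-75,65,60),(432,418)),((-75,-65,60),(455,268)),((75,-65,60),(235,237)),((75,65,0),(178,450)),((-75,65,0),(425,487))]
def T(p,P): return np.array([p[0],p[1],0])+R.from_euler('z',p[2]).apply(np.array(P)/1000)
f=lambda p:np.concatenate([proj(T(p,P),C)-u(q) for P,q in obs])
r=least_squares(f,[.5,-.065,0]);p=r.x;print(p,np.round(r.fun,1))
# cover: points along cover from hinge (70,60); local inner face corners at distance 145, outward
def cov(th,d,y,h): # shut: x=70-d, z=60+h
    return (70-d*np.cos(th)+h*np.sin(th), y, 60+d*np.sin(th)+h*np.cos(th))
g=lambda t:np.concatenate([proj(T(p,cov(t[0],145,y,0)),C)-u(q) for y,q in((65,(100,180)),(-65,(172,45)))])
t=least_squares(g,[1.7]);print('theta side',t.x,t.fun)
for th in(1.6,1.7,1.8,1.9):print(th,'edge',proj(T(p,cov(th,145,0,4)),S),'wing',proj(T(p,cov(th,115,0,30)),S), 'side edge',proj(T(p,cov(th,145,0,4)),C))
# receptacle
for q in((393,355),(372,345),(412,365)):
    w=atz(u(q),C,.04); print(q,np.round((R.from_euler('z',-p[2]).apply(w-[p[0],p[1],0]))*1000,1))
print('scene enc',proj(T(p,(0,0,0)),S))
im=C[0][225:265,300:340];cv2.imwrite('pics/rec.png',np.hstack([cv2.resize(im,(400,400),interpolation=cv2.INTER_CUBIC),cv2.resize(S[0][170:270,240:340],(400,400),interpolation=cv2.INTER_CUBIC)])[:,:,::-1])
E
```

```text
[ 0.50263832 -0.0643833  -0.23918683] [-1.8 -0.1  0.9  1.   2.3 -1.  -2.5 -1.5 -0.  -0.5  1.   0.9]
theta side [1.80631007] [ 0.38354671  0.20503692 -0.5505529  -1.43233134]
1.6 edge [301.09876986 168.79766114] wing [306.32904514 191.72139234] side edge [255.21576248 171.76378657]
1.7 edge [304.40388091 173.45102571] wing [308.89893883 196.985934  ] side edge [247.40149327 171.50238137]
1.8 edge [307.71629411 178.94088821] wing [311.37917918 202.77701269] side edge [239.84251898 171.91096205]
1.9 edge [310.98882032 185.22099095] wing [313.73277202 209.02516711] side edge [232.63560023 172.97246439]
(393, 355) [-42.7   0.9  40. ]
(372, 345) [-29.1  -4.7  40. ]
(412, 365) [-55.    6.6  40. ]
scene enc [283.8268569 240.3217333]
```

View pics/rec.png

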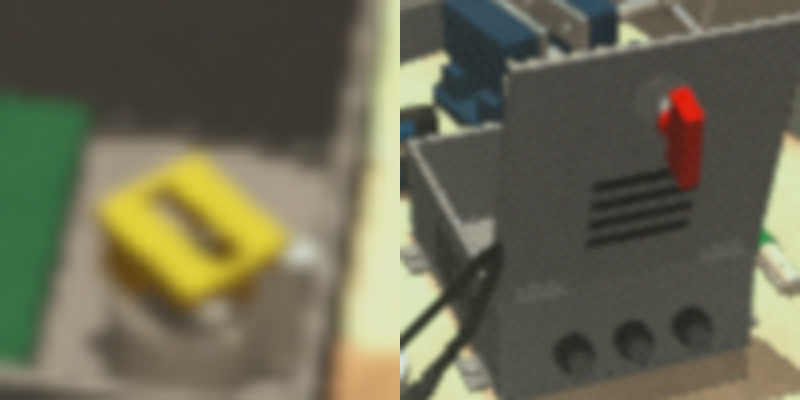

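Request:
jog_arm([
  [[0,0,-0.155,0,0,-0.0155,255],[0,0,-0.155,0,0,-0.0155,255],[-0.132,-0.107,0,0,0,0,255],[-0.132,-0.107,0,0,0,0,255],[-0.132,-0.107,0,0,0,0,255],[-0.132,-0.107,0,0,0,0,255],[-0.132,-0.107,0,0,0,0,255],[-0.132,-0.107,0,0,0,0,255],[-0.132,-0.107,0,0,0,0,255],[-0.132,-0.107,0,0,0,0,255],[-0.132,-0.107,0,0,0,0,255],[-0.132,-0.107,0,0,0,0,255],[-0.132,-0.107,0,0,0,0,255],[-0.132,-0.107,0,0,0,0,255],[-0.132,-0.107,0,0,0,0,255],[-0.132,-0.107,0,0,0,0,255],[-0.132,-0.107,0,0,0,0,255],[-0.132,-0.107,0,0,0,0,255],[-0.132,-0.107,0,0,0,0,255],[-0.132,-0.107,0,0,0,0,255]],
], force=30)

```text
clock: 3.6
tcp_pos: [0.6538, -0.0675, 0.2718]
orientation: [0.0, 0.12, 0.993, 0.0]
wrist_force: [1.2, 0.1, -0.2]
finger_gap: 0.0
grip_force: 0.0
```

```bash
cat >> h.py <<'E'
B=np.array([.5026,-.0644,-.239])
def loc(w,B=B): return R.from_euler('z',-B[2]).apply(np.asarray(w)-[B[0],B[1],0])
def wor(l,B=B): return R.from_euler('z',B[2]).apply(l)+[B[0],B[1],0]
def st():
    s=env.get_state();q=s['orientation'];M=R.from_quat([q[1],q[2],q[3],q[0]]).as_matrix()
    print('t',round(s['clock'],2),'loc mm',np.round(loc(s['tcp_pos'])*1000,1),'tooly deg in box',round(float(np.degrees(np.arctan2(M[1,1],M[0,1])-B[2])),1),'z',np.round(M[:,2],3),'F',np.round(s['wrist_force'],1),'gap',round(float(s['finger_gap']),4),'grip',s['grip_force'],'j',np.round(s['joint_pos'],2))
    return s
E
python3 - <<'E'
from h import *
st()
C=cam('side')
u=lambda a:np.array(a)/10+[300,225]
a,b=[loc(atz(u(q),C,.04))*1000 for q in((160,190),(225,255))]
d=b-a;print(a,b,np.linalg.norm(d),'slot cw',np.arctan2(-d[1],d[0])%np.pi)
for t in ['wing','cover_edge']:
    print(t,[(np.round(r['uv'],1).tolist(),round(r['conf'],2)) for r in spotter.landmark_of(t,'side')][:2])
E
```

```text
t 3.6 loc mm [147.6  32.8 271.8] tooly deg in box 90.0 z [ 0.  0. -1.] F [ 1.2  0.1 -0.2] gap 0.0 grip 0.0 j [-0.22  0.49  0.49  1.58  0.    0.01]
[-36.0551962   -6.71019477  40.        ] [-51.22675218   8.13503884  40.        ] 21.226329688628244 slot cw 0.7745272635362914
wing []
cover_edge [([239.2, 173.7], 0.73)]
```

Request:
jog_arm([
  [[0,0,0.133,0,0,0,255],[0,0,0.133,0,0,0,255],[0,0,0.133,0,0,0,255],[0.0626,0,0,0,0,0,255],[0.0626,0,0,0,0,0,255],[0.0626,0,0,0,0,0,255],[0.0626,0,0,0,0,0,255],[0.04,0,-0.012,0,0,0,255],[0.08,0,0.012,0,0,0,255],[0.076,0,0.024,0,0,0,255],[0.072,0,0.038,0,0,0,255],[0.062,0,0.05,0,0,0,255],[0.054,0,0.06,0,0,0,255],[0.042,0,0.068,0,0,0,255],[0.03,0,0.073,0,0,0,255],[0.008,0,0.0395,0,0,0,255],[0.008,0,0.0395,0,0,0,255],[0.002,0,0.022,0,0,0,255],[0.002,0,0.022,0,0,0,255],[0,0,0,0,0,0,255]],
])

```text
clock: 5.75
tcp_pos: [0.4765, -0.0228, 0.0626]
orientation: [-0.0, 0.119, 0.993, 0.0]
wrist_force: [-0.2, -0.1, 0.5]
finger_gap: 0.0001
grip_force: 0.0
```

```bash
python3 - <<'E'
from h import *
st()
C=cam('side')
cv2.imwrite('pics/s2.png',cv2.resize(C[0][140:320,200:400],None,fx=3,fy=3)[:,:,::-1])
E
```

```text
t 5.75 loc mm [-35.2  34.2  62.6] tooly deg in box 90.0 z [-0.  0. -1.] F [-0.2 -0.1  0.5] gap 0.0001 grip 0.0 j [-0.22  0.21 -0.43  0.93  0.    0.02]
```

View pics/s2.png

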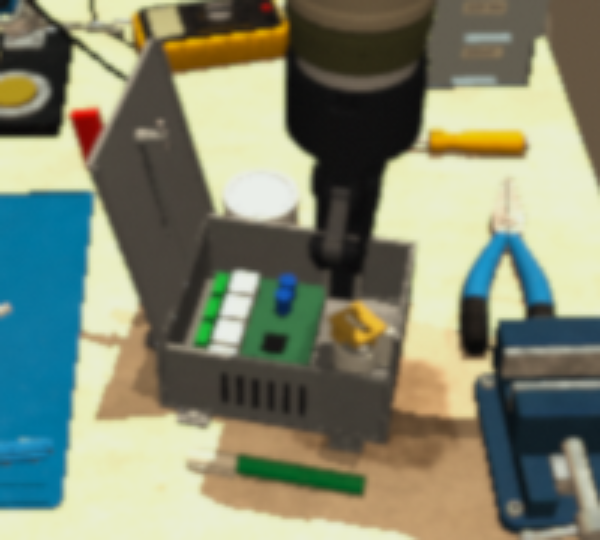

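The cover has not moved. The fingers are over the far half of the box and their tip is near crop (342,290), so the geometry doesn't match what I assumed. I'll project the known TCP into both fixed cameras.

```bash
python3 - <<'E'
from h import *
s=env.get_state();p=s['tcp_pos']
out=[]
for n in('side','scene'):
    C=cam(n);print(n,'proj tcp',proj(p,C),'tcp+100mm',proj(np.array(p)+[0,0,.1],C),'xyz',C[3])
    c=cams.read_camera(n);print({k:np.round(v,4).tolist() if k!='pixels' else 0 for k,v in c.items()})
    print('base',proj([0,0,0],C))
    im=C[0].copy()
    for z in(0,.1): cv2.circle(im,tuple(int(v) for v in proj(np.array(p)+[0,0,z],C)),2,(255,0,255),-1)
    u0,v0=(200,120) if n=='side' else (200,140)
    out.append(cv2.resize(im[v0:v0+200,u0:u0+133],(400,600),interpolation=cv2.INTER_CUBIC))
cv2.imwrite('pics/t.png',np.hstack(out)[:,:,::-1])
E
```

```text
side proj tcp [312.52942616 250.69756069] tcp+100mm [314.71235279 210.77494988] xyz [0.54058974 0.52578985 0.64779632]
{'pixels': 0, 'fx': 424.9172, 'fy': 424.9172, 'cx': 280.0827, 'cy': 211.7192, 'xyz': [0.5406, 0.5258, 0.6478], 'attitude': [0.002, 0.0113, 0.9116, -0.4108]}
base [557.28188894 276.01452827]
scene proj tcp [293.52177481 203.01149496] tcp+100mm [294.4814028  159.52094535] xyz [ 1.1198782  -0.49125095  0.56125423]
{'pixels': 0, 'fx': 452.8022, 'fy': 452.8022, 'cx': 275.5184, 'cy': 214.4734, 'xyz': [1.1199, -0.4913, 0.5613], 'attitude': [-0.4161, 0.7764, 0.4163, -0.2252]}
base [204.39409912 146.58581171]
```

View pics/t.png

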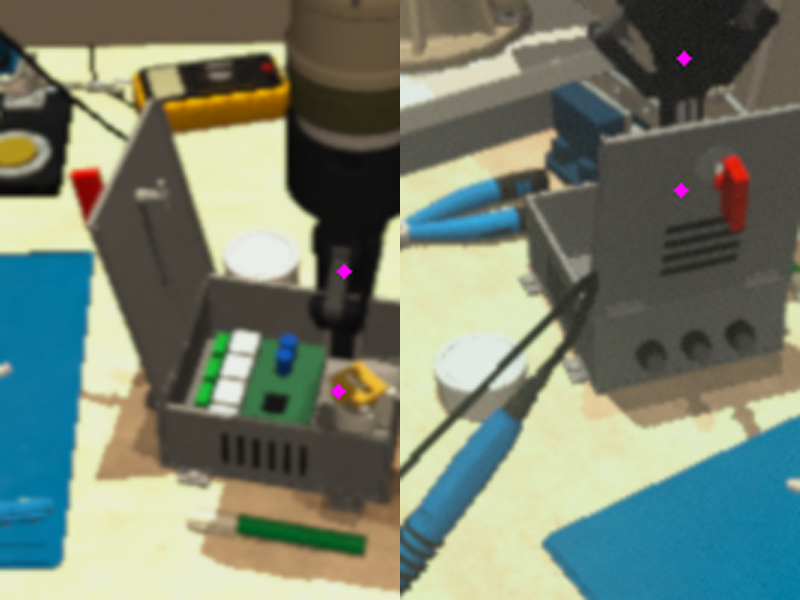

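The projected TCP falls below where the fingers seem to end: row 390 against about 352 in the side crop. I'll look closely, with the wrist view included.

```bash
python3 - <<'E'
from h import *
W=cam('wrist');C=cam('side')
a=cv2.resize(W[0],(400,300));b=cv2.resize(C[0][180:270,250:370],(400,300),interpolation=cv2.INTER_CUBIC)
p=np.array(env.get_state()['tcp_pos'])
print('wrist proj tcp',proj(p,W)*400/560,'side crop proj',(proj(p,C)-[250,180])*400/120, (proj(p+[0,0,.035],C)-[250,180])*400/120)
print('cover edge mid predicted in wrist',proj(wor(np.array([.104,0,.201])),W)*400/560)
S=cam('scene');c=cv2.resize(S[0][100:220,220:380],(400,300),interpolation=cv2.INTER_CUBIC)
g=cv2.convertScaleAbs(b,alpha=2.5,beta=20)
cv2.imwrite('pics/w1.png',np.vstack([np.hstack([a,b]),np.hstack([c,g])])[:,:,::-1])
E
```

```text
wrist proj tcp [199.51655688 173.76608125] side crop proj [208.28191632 235.18809493] [210.68339228 191.17270395]
cover edge mid predicted in wrist [124.93550652 571.69563414]
```

View pics/w1.png

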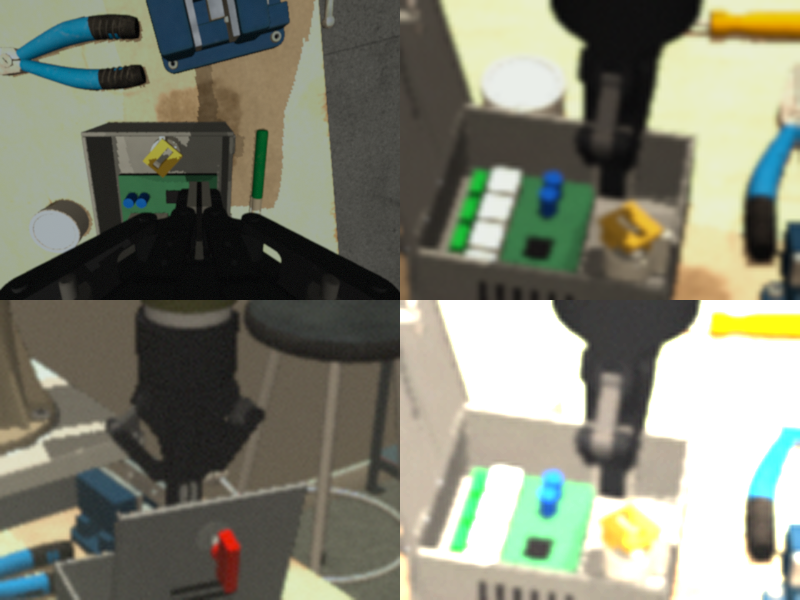

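```bash
python3 - <<'E'
from h import *
W=cam('wrist');p=np.array(env.get_state()['tcp_pos']);k=400/560
for z in(0,.01,.02,.03,.04,.06):print(z,proj(p+[0,0,z],W)*k)
for n,l in dict(sy=(-.075,.065,.06),s_y=(-.075,-.065,.06),rec=(-.045,0,.04)).items(): print(n,proj(wor(np.array(l)),W)*k)
print('pix at tin',[r['uv']*np.array(k) for r in map(lambda r:{'uv':np.array(r['uv'])},spotter.landmark_of('screw_tin','wrist'))],W[3])
im=W[0][200:300,230:330].copy();print(im[:,45:60].mean((1,2)).round().tolist())
s=env.get_state();print(s['finger_gap'],s['wrist_force'])
E
```

```text
0 [199.51479049 173.88172965]
0.01 [199.54083547 178.32749655]
0.02 [199.56975763 183.26438534]
0.03 [199.60206161 188.7785349 ]
0.04 [199.63837737 194.97747905]
0.06 [199.72645743 210.01236763]
sy [236.18299247 127.9287623 ]
s_y [ 81.40823422 128.06876908]
rec [164.03043458 155.30451155]
pix at tin [array([ 66.14285714, 220.14285714])] [ 0.40719023 -0.00633961  0.24337924]
[60.0, 61.0, 61.0, 60.0, 61.0, 60.0, 60.0, 60.0, 60.0, 60.0, 60.0, 60.0, 60.0, 60.0, 60.0, 61.0, 60.0, 60.0, 60.0, 60.0, 60.0, 60.0, 60.0, 60.0, 59.0, 60.0, 60.0, 60.0, 60.0, 60.0, 60.0, 60.0, 60.0, 61.0, 60.0, 60.0, 60.0, 60.0, 59.0, 59.0, 59.0, 55.0, 42.0, 22.0, 11.0, 18.0, 28.0, 33.0, 34.0, 34.0, 34.0, 34.0, 37.0, 39.0, 37.0, 36.0, 34.0, 34.0, 33.0, 33.0, 33.0, 33.0, 32.0, 33.0, 33.0, 32.0, 33.0, 32.0, 33.0, 32.0, 32.0, 32.0, 33.0, 31.0, 32.0, 32.0, 31.0, 31.0, 31.0, 31.0, 32.0, 30.0, 30.0, 30.0, 31.0, 31.0, 30.0, 30.0, 33.0, 39.0, 43.0, 40.0, 36.0, 31.0, 27.0, 26.0, 23.0, 21.0, 19.0, 15.0]
8.415818057210838e-05 [-0.45611452  0.84513656  0.0857575 ]
```

The box prediction matches the wrist view to a few pixels, so the box pose is right. The side view puts the fingertips about 33 mm behind the reported TCP, and the wrist view puts them 20–30 mm behind. That means the tips passed just over the cover's edge at 0.20 m. I'll redo the push 33 mm lower.

Request:
jog_arm([
  [[0,0,-0.153,0,0,0,255],[0,0,-0.153,0,0,0,255],[0,0,-0.153,0,0,0,255],[0,0,-0.153,0,0,0,255],[-0.146,0,0,0,0,0,255],[-0.146,0,0,0,0,0,255],[-0.146,0,0,0,0,0,255],[-0.146,0,0,0,0,0,255],[-0.146,0,0,0,0,0,255],[0,0,0.152,0,0,0,255],[0,0,0.152,0,0,0,255],[0.06,0,0,0,0,0,255],[0.06,0,0,0,0,0,255],[0.06,0,0,0,0,0,255],[0,0,0,0,0,0,255]],
])

```text
clock: 7.75
tcp_pos: [0.6089, -0.055, 0.1403]
orientation: [-0.0, 0.119, 0.993, 0.0]
wrist_force: [-0.1, -0.5, 0.4]
finger_gap: -0.0001
grip_force: 0.0
```

```bash
python3 - <<'E'
from h import *
st()
for n in('side','scene'):
    C=cam(n)
    print(n,[(np.round(r['uv'],1).tolist(),round(r['conf'],2)) for r in spotter.landmark_of('cover_edge',n)][:2])
    for th in(1.4,1.5,1.6,1.7,1.8):
        print(th,proj(wor(np.array([70-145*np.cos(th)+4*np.sin(th),0,60+145*np.sin(th)+4*np.cos(th)])/1000),C))
E
```

```text
t 7.75 loc mm [101.   34.3 140.3] tooly deg in box 90.0 z [-0.001  0.    -1.   ] F [-0.1 -0.5  0.4] gap -0.0001 grip 0.0 j [-0.22  0.4   0.04  1.21  0.    0.02]
side [([250.1, 173.5], 0.8)]
1.4 [271.20958691 174.30479607]
1.5 [263.20150951 172.69880446]
1.6 [255.23556741 171.76251756]
1.7 [247.4208103  171.50200031]
1.8 [239.86129691 171.91144662]
scene [([302.8, 170.2], 0.89)]
1.4 [294.66564556 162.08952981]
1.5 [297.83010049 165.00176399]
1.6 [301.08530501 168.78998332]
1.7 [304.39162651 173.44283066]
1.8 [307.70526799 178.93213973]
```

Request:
jog_arm([
  [[0.064,0,0,0,0,0,255],[0.04,0,-0.012,0,0,0,255],[0.08,0,0.012,0,0,0,255],[0.076,0,0.024,0,0,0,255],[0.072,0,0.038,0,0,0,255],[0.062,0,0.05,0,0,0,255],[0.054,0,0.06,0,0,0,255],[0.042,0,0.068,0,0,0,255],[0.03,0,0.073,0,0,0,255],[0.008,0,0.0395,0,0,0,255],[0.008,0,0.0395,0,0,0,255],[0.002,0,0.02,0,0,0,255],[0.002,0,0.02,0,0,0,255],[0,0,0,0,0,0,255]],
])

```text
clock: 9.35
tcp_pos: [0.479, -0.0235, 0.0317]
orientation: [-0.0, 0.119, 0.993, 0.0]
wrist_force: [0.5, -0.4, -0.7]
finger_gap: 0.0
grip_force: 0.0
```

```bash
python3 - <<'E'
from h import *
st()
E
```

```text
t 9.35 loc mm [-32.6  34.2  31.7] tooly deg in box 90.0 z [-0.  0. -1.] F [ 0.5 -0.4 -0.7] gap 0.0 grip 0.0 j [-0.22  0.25 -0.47  0.86  0.    0.02]
```

Request:
jog_arm([
  [[0,0,0.008,0,0,0,255],[0,0,0.008,0,0,0,255],[0,0,0,0,0,0,255]],
])

```text
clock: 9.65
tcp_pos: [0.4792, -0.0234, 0.0281]
orientation: [0.0, 0.119, 0.993, 0.0]
wrist_force: [0.7, 0.3, 0.1]
finger_gap: -0.0001
grip_force: 0.0
```

```bash
python3 - <<'E'
from h import *
st()
a=[]
for n in('side','scene'):
    C=cam(n);a.append(cv2.resize(C[0][140:320,200:360] if n=='side' else C[0][120:300,210:370],(400,450),interpolation=cv2.INTER_CUBIC))
    print(n,[(np.round(r['uv'],1).tolist(),round(r['conf'],2)) for r in spotter.landmark_of('cover_edge',n)][:2],proj(wor(np.array([-.075,0,.064])),C))
    print('wing',[(np.round(r['uv'],1).tolist(),round(r['conf'],2)) for r in spotter.landmark_of('wing',n)][:2],proj(wor(np.array([-.045,0,.0905])),C))
cv2.imwrite('pics/c3.png',np.hstack(a)[:,:,::-1])
E
```

```text
t 9.65 loc mm [-32.5  34.2  28.1] tooly deg in box 90.0 z [ 0.  0. -1.] F [0.7 0.3 0.1] gap -0.0001 grip 0.0 j [-0.22  0.25 -0.47  0.85  0.    0.02]
side [([335.3, 240.0], 0.89)] [336.07049047 240.73427543]
wing [([319.6, 228.8], 0.39)] [321.27658146 228.54553859]
scene [([272.8, 198.9], 0.72)] [271.5111192 196.1200247]
wing [([274.5, 196.0], 0.7)] [276.30018259 192.14880797]
```

View pics/c3.png

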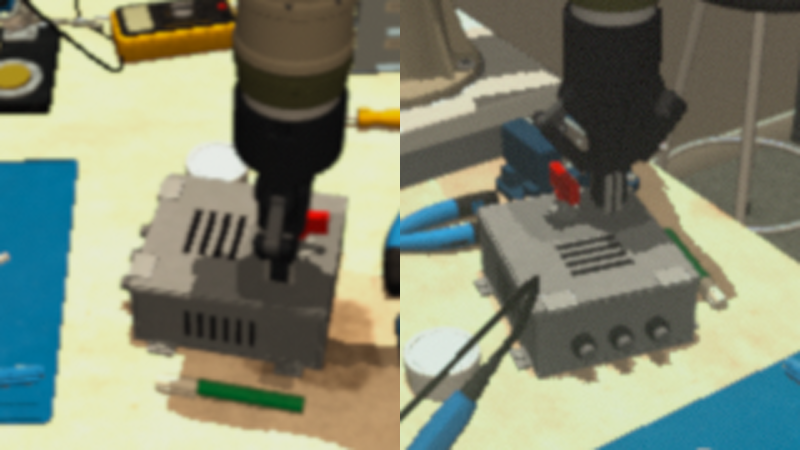

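The cover is all but shut, with its edge within a pixel or two of where shut would put it. I'll press until I feel contact, which also gives me the true tip offset.

Request:
jog_arm([
  [[0,0,0.006,0,0,0,255],[0,0,0.006,0,0,0,255],[0,0,0,0,0,0,255]],
])

```text
clock: 10.25
tcp_pos: [0.4792, -0.0234, 0.0268]
orientation: [0.001, 0.119, 0.993, -0.0]
wrist_force: [-5.7, 1.1, 16.0]
finger_gap: 0.0001
grip_force: 8.4
```

Request:
jog_arm([
  [[0,0,-0.15,0,0,0,255],[0,0,-0.15,0,0,0,130],[0,0,-0.09,0,0,0,130],[0.05,-0.137,0,0,0,0,130],[0,0,0,0,0,0,130],[0,0,0,0,0,0,130]],
], force=40)

```text
clock: 10.85
tcp_pos: [0.4585, -0.054, 0.1225]
orientation: [0.0, 0.12, 0.993, 0.0]
wrist_force: [-0.4, 0.6, 0.4]
finger_gap: 0.0418
grip_force: 0.0
```

```bash
python3 - <<'E'
from h import *
st();W=cam('wrist')
print('pred',[proj(wor(np.array([x,0,.1])),W).round(0) for x in(-.066,-.045,-.024)])
for n in('wrist','side','scene'):
    C=W if n=='wrist' else cam(n)
    print(n,'edge',[(loc(atz(r['uv'],C,.064)).round(4),round(r['conf'],2)) for r in spotter.landmark_of('cover_edge',n)][:1],'wing',[(loc(atz(r['uv'],C,.0905)).round(4),round(r['conf'],2)) for r in spotter.landmark_of('wing',n)][:1])
hsv=cv2.cvtColor(W[0],cv2.COLOR_RGB2HSV)
m=(((hsv[...,0]<8)|(hsv[...,0]>172))&(hsv[...,1]>150)&(hsv[...,2]>60)).astype('uint8')
n,l,s,c=cv2.connectedComponentsWithStats(m);i=1+s[1:,4].argmax();pts=np.argwhere(l==i)[:,::-1]
print(s[i],cv2.minAreaRect(pts.astype('float32')))
b=cv2.boxPoints(cv2.minAreaRect(pts.astype('float32')));print([loc(atz(q,W,.1)).round(4)[:2] for q in b])
cv2.imwrite('pics/w2.png',W[0][:,:,::-1])
E
```

```text
t 10.85 loc mm [-45.3  -0.3 122.5] tooly deg in box 89.9 z [ 0.  0. -1.] F [-0.4  0.6  0.4] gap 0.0418 grip 0.0 j [-0.29  0.13 -0.37  1.07  0.   -0.05]
pred [array([280., 203.]), array([280., 232.]), array([280., 260.])]
wrist edge [(array([-0.0732,  0.0004,  0.064 ]), 0.58)] wing [(array([-0.0418, -0.0008,  0.0905]), 0.62)]
side edge [(array([-0.0727,  0.0061,  0.064 ]), 0.98)] wing [(array([-0.0434, -0.0023,  0.0905]), 0.7)]
scene edge [(array([-0.0642,  0.0004,  0.064 ]), 0.87)] wing [(array([-0.0415, -0.0013,  0.0905]), 0.46)]
[268 204  19  59 756] ((277.0, 233.0), (58.0, 18.0), 90.0)
[array([-0.0652, -0.0079]), array([-0.0651,  0.0043]), array([-0.0222,  0.0045]), array([-0.0222, -0.0085])]
```

View pics/w2.png

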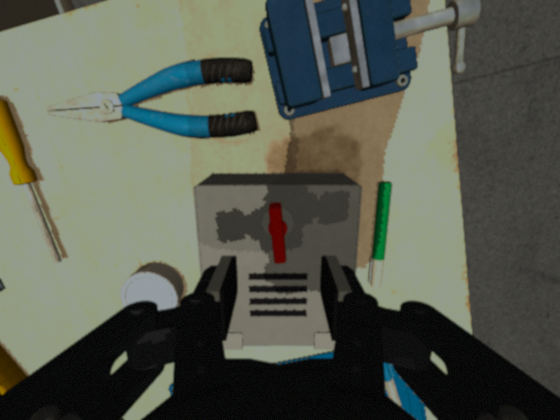

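The wrist view shows the red wing at (278,233), about 0.11 rad counter-clockwise of the box's x axis and centred near local (-44,-2) mm. I'll grasp it.

Request:
jog_arm([
  [[-0.006,-0.006,0.1,0,0,-0.033,130],[0,0,0.106,0,0,0,130],[0,0,0.1,0,0,0,130],[0,0,0,0,0,0,130],[0,0,0,0,0,0,200],[0,0,0,0,0,0,255],[0,0,0,0,0,0,255],[0,0,0,0,0,0,255],[0,0,0,0,0,0,255]],
], force=40)

```text
clock: 12.2
tcp_pos: [0.461, -0.0557, 0.0471]
orientation: [0.001, 0.068, 0.998, -0.0]
wrist_force: [0.5, 0.7, 2.7]
finger_gap: 0.008
grip_force: 43.4
```

```bash
python3 - <<'E'
from h import *
st()
E
```

```text
t 12.2 loc mm [-42.5  -1.4  47.1] tooly deg in box 95.9 z [ 0.003 -0.    -1.   ] F [0.5 0.7 2.7] gap 0.008 grip 43.36596965789795 j [-0.29  0.2  -0.48  0.88  0.   -0.16]
```

Request:
jog_arm([
  [[0,0,0,0,0,0.042,255],[0,0,0,0,0,0.042,255],[0,0,0,0,0,0.042,255],[0,0,0,0,0,0.042,255],[0,0,0,0,0,0.042,255],[0,0,0.006,0,0,0,255],[0,0,0.006,0,0,0,255],[0,0,0,0,0,0,255]],
])

```text
clock: 13.0
tcp_pos: [0.4612, -0.0552, 0.0434]
orientation: [0.001, 0.386, 0.923, 0.001]
wrist_force: [4.5, 4.3, 3.2]
finger_gap: 0.0077
grip_force: 43.5
```

```bash
python3 - <<'E'
from h import *
st()
E
```

```text
t 13.0 loc mm [-42.4  -0.8  43.4] tooly deg in box 58.3 z [ 0.003  0.001 -1.   ] F [4.5 4.3 3.2] gap 0.0077 grip 43.49028825759888 j [-0.29  0.21 -0.49  0.87  0.    0.5 ]
```

Request:
jog_arm([
  [[0,0,0.004,0,0,0.02,255],[0,0,0.004,0,0,0.02,255],[0,0,0,0,0,0.02,255],[0,0,0,0,0,0,255]],
])

```text
clock: 13.4
tcp_pos: [0.4614, -0.0551, 0.0416]
orientation: [0.001, 0.471, 0.882, 0.001]
wrist_force: [3.5, 4.9, 3.7]
finger_gap: 0.0083
grip_force: 43.6
```

```bash
python3 - <<'E'
from h import *
st()
E
```

```text
t 13.4 loc mm [-42.3  -0.7  41.6] tooly deg in box 47.4 z [ 0.003  0.001 -1.   ] F [3.5 4.9 3.7] gap 0.0083 grip 43.55079174041748 j [-0.29  0.21 -0.49  0.87  0.    0.69]
```

Request:
jog_arm([
  [[0,0,0.008,0,0,0,255],[0,0,0.008,0,0,0,255],[0,0,0.008,0,0,0,255],[0,0,0.008,0,0,0,255],[0,0,0,0,0,0,255],[0,0,0,0,0,0,255]],
])

```text
clock: 14.0
tcp_pos: [0.4614, -0.0551, 0.0338]
orientation: [0.001, 0.471, 0.882, 0.001]
wrist_force: [3.3, 4.8, 6.7]
finger_gap: 0.0074
grip_force: 43.9
```

```bash
python3 - <<'E'
from h import *
st()
for n in('side','scene'):
    C=cam(n);print(n,[(np.round(r['uv'],1).tolist(),round(r['conf'],2)) for r in spotter.landmark_of('wing',n)][:1],[proj(wor(np.array([-.0445,0,.0905-d])),C).round(1) for d in(0,.002,.012)])
E
```

```text
t 14.0 loc mm [-42.3  -0.7  33.8] tooly deg in box 47.5 z [ 0.003  0.001 -1.   ] F [3.3 4.8 6.7] gap 0.0074 grip 43.870012164115906 j [-0.29  0.22 -0.5   0.85  0.    0.69]
side [([319.4, 232.9], 0.53)] [array([321. , 228.5]), array([321. , 229.3]), array([320.7, 233. ])]
scene [([274.8, 198.1], 0.54)] [array([276.4, 192.3]), array([276.4, 193.1]), array([276.4, 197.3])]
```

Request:
jog_arm([
  [[0,0,0.002,0,0,0.02,255],[0,0,0,0,0,0.043,255],[0,0,0,0,0,0.043,255],[0,0,0,0,0,0.043,255],[0,0,0,0,0,0.043,255],[0,0,0,0,0,0.043,255],[0,0,0,0,0,0.043,255],[0,0,0,0,0,0.043,255],[0,0,0,0,0,0.043,255],[0,0,0,0,0,0.043,255],[0,0,0,0,0,0.043,255],[0,0,0,0,0,0.043,255],[0,0,0,0,0,0.02,255],[0,0,0,0,0,0,255]],
])

```text
clock: 15.6
tcp_pos: [0.463, -0.0554, 0.0339]
orientation: [0.0, 0.963, 0.271, 0.003]
wrist_force: [5.2, 4.5, 6.3]
finger_gap: 0.0077
grip_force: 43.9
```

```bash
python3 - <<'E'
from h import *
s=st();print(s['ft_torque'])
E
```

```text
t 15.6 loc mm [-40.6  -0.6  33.9] tooly deg in box -44.9 z [ 0.006  0.001 -1.   ] F [5.2 4.5 6.3] gap 0.0077 grip 43.855061531066895 j [-0.29  0.22 -0.5   0.85  0.    2.3 ]
[ 0.99353961 -1.10992374  0.00959894]
```

Request:
jog_arm([
  [[0,0,0,0,0,0.01,255],[0,0,0,0,0,0.01,255],[0,0,0,0,0,0.01,255],[0,0,0,0,0,0,255],[0,0,0,0,0,0,255]],
])

```text
clock: 16.1
tcp_pos: [0.463, -0.0554, 0.0339]
orientation: [0.0, 0.974, 0.226, 0.003]
wrist_force: [6.4, 4.6, 6.2]
finger_gap: 0.0079
grip_force: 43.8
```

```bash
python3 - <<'E'
from h import *
s=st();print(s['ft_torque'])
E
```

```text
t 16.1 loc mm [-40.6  -0.7  33.9] tooly deg in box -50.2 z [ 0.006  0.001 -1.   ] F [6.4 4.6 6.2] gap 0.0079 grip 43.847617506980896 j [-0.29  0.22 -0.5   0.85  0.    2.39]
[ 0.96018358 -1.13355107  0.06127686]
```

Request:
jog_arm([
  [[0,0,0,0,0,0.01,255],[0,0,0,0,0,0.01,255],[0,0,0,0,0,0.01,255],[0,0,0,0,0,0,255],[0,0,0,0,0,0,255]],
])

```text
clock: 16.6
tcp_pos: [0.4631, -0.0555, 0.0339]
orientation: [0.0, 0.984, 0.18, 0.003]
wrist_force: [5.8, 3.7, 6.4]
finger_gap: 0.008
grip_force: 44.0
```

```bash
python3 - <<'E'
from h import *
s=st();print(s['ft_torque'])
E
```

```text
t 16.6 loc mm [-40.5  -0.7  33.9] tooly deg in box -55.6 z [ 0.006  0.    -1.   ] F [5.8 3.7 6.4] gap 0.008 grip 43.96825075149536 j [-0.29  0.22 -0.5   0.85  0.    2.49]
[ 0.90223431 -1.13442664  0.32671546]
```

Request:
jog_arm([
  [[0,0,-0.007,0,0,-0.006,255],[0,0,-0.007,0,0,0,255],[0,0,0,0,0,0,255],[0,0,0,0,0,0,200],[0,0,0,0,0,0,180],[0,0,0,0,0,0,180],[0,0,0,0,0,0,180],[0,0,-0.08,0,0,0,180],[0,0,-0.15,0,0,0,180],[0,0,-0.15,0,0,0,180],[0.15,0,0,0,0,0,180],[0.1,0,0,0,0,0,180],[0,0,0,0,0,0,180]],
])

```text
clock: 17.9
tcp_pos: [0.5206, -0.0322, 0.1312]
orientation: [0.0, 0.982, 0.188, 0.001]
wrist_force: [-0.7, -0.1, -0.5]
finger_gap: 0.0252
grip_force: 0.0
```

```bash
python3 - <<'E'
from h import *
st();a=[]
for n in('side','scene','wrist'):
    C=cam(n)
    for t in('wing','cover_edge','screw_tin','flux_pen'):print(n,t,[(np.round(r['uv'],1).tolist(),round(r['conf'],2)) for r in spotter.landmark_of(t,n)][:1])
    if n!='wrist':print([proj(wor(np.array([-.0445,0,.0905-d])),C).round(1) for d in(0,.0095,.012)])
    im=C[0][190:290,270:380] if n=='side' else C[0][150:250,230:340] if n=='scene' else C[0]
    a.append(cv2.resize(im,(400,300),interpolation=cv2.INTER_CUBIC))
a.append(a[0]*0)
cv2.imwrite('pics/f.png',np.vstack([np.hstack(a[:2]),np.hstack(a[2:])])[:,:,::-1])
E
```

```text
t 17.9 loc mm [  9.8  35.6 131.2] tooly deg in box -54.6 z [ 0.002 -0.    -1.   ] F [-0.7 -0.1 -0.5] gap 0.0252 grip 0.0 j [-0.22  0.24 -0.21  1.12  0.    2.55]
side wing [([321.0, 232.7], 0.58)]
side cover_edge []
side screw_tin [([287.9, 213.3], 0.58)]
side flux_pen [([287.7, 297.0], 0.81)]
[array([321. , 228.5]), array([320.8, 232.1]), array([320.7, 233. ])]
scene wing [([274.9, 196.7], 0.72)]
scene cover_edge [([274.2, 197.4], 0.98)]
scene screw_tin [([227.4, 269.0], 0.77)]
scene flux_pen [([329.9, 229.3], 0.68)]
[array([276.4, 192.3]), array([276.4, 196.3]), array([276.4, 197.3])]
wrist wing [([282.4, 289.9], 0.57)]
wrist cover_edge [([261.1, 303.0], 0.58)]
wrist screw_tin [([424.4, 250.8], 0.76)]
wrist flux_pen [([213.7, 168.0], 0.84)]
```

View pics/f.png

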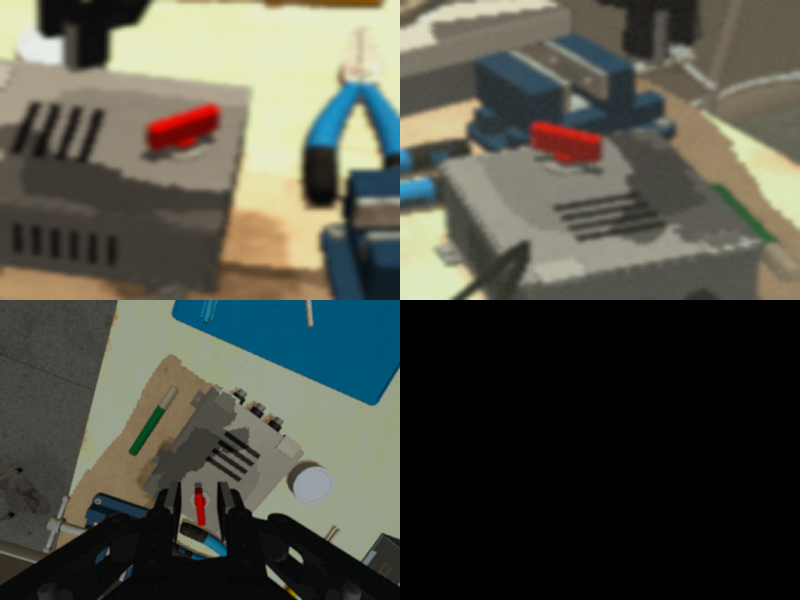

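The wing now stands well past the slot direction, and the tin and pen are where they were. I'll fit the wing's angle and depth from silhouettes before handing in.

```bash
python3 - <<'E'
from h import *
from scipy.optimize import minimize
V=[]
for n in('side','scene','wrist'):
    C=cam(n);h=cv2.cvtColor(C[0],cv2.COLOR_RGB2HSV)
    m=(((h[...,0]<8)|(h[...,0]>172))&(h[...,1]>150)&(h[...,2]>50)).astype('uint8')
    q=proj(wor(np.array([-.044,0,.08])),C).astype(int);k=np.zeros_like(m);k[q[1]-45:q[1]+45,q[0]-45:q[0]+45]=1;m=m*k
    print(n,m.sum());V.append((C,cv2.resize(m,None,fx=4,fy=4,interpolation=cv2.INTER_CUBIC)>0,n))
def sil(x,C):
    a=x[0];c,s=np.cos(-a),np.sin(-a)
    P=[[x[2]+u*c-v*s,x[3]+u*s+v*c,.0905-x[1]+w] for u in(-.021,.021) for v in(-.0045,.0045) for w in(-.0095,.0095)]
    pt=np.array([proj(wor(np.array(p)),C)*4+2 for p in P]).astype('int32')
    im=np.zeros((1680,2240),'uint8');cv2.fillConvexPoly(im,cv2.convexHull(pt),1);return im>0
for sel in((0,1),(0,1,2),(0,),(1,)):
    f=lambda x:sum(1-(sil(x,V[i][0])&V[i][1]).sum()/(sil(x,V[i][0])|V[i][1]).sum() for i in sel)
    r=min((minimize(f,[a,d,-.044,0],method='Nelder-Mead',options=dict(initial_simplex=np.array([a,d,-.044,0])+np.vstack([np.zeros(4),np.diag([.1,.003,.003,.003])]),maxiter=120)) for a in(2.2,2.5) for d in(.008,.012)),key=lambda r:r.fun)
    print(sel,r.x.round(4),round(r.fun,3))
E
```

```text
side 196
scene 180
wrist 599
(0, 1) [ 2.442e+00  1.150e-02 -4.420e-02 -2.300e-03] 0.377
(0, 1, 2) [ 2.4562  0.0113 -0.0439 -0.0032] 0.566
(0,) [ 2.3051  0.0205 -0.042  -0.0111] 0.168
(1,) [ 2.5612  0.0103 -0.0439 -0.0035] 0.164
```

The depth fit is ambiguous: 10–11.5 mm, where locked is 9.5 and unlocked is 12. A light touch on top of the wing will settle it: contact at TCP z of about 54 mm if locked, 51.5 mm if not.

Request:
jog_arm([
  [[-0.125,0,0,0,0,0,255],[-0.125,0,0,0,0,0,255],[0,0,0,0,0,0,255],[0,0,0,0,0,0,255],[0,0,0.1,0,0,0,255],[0,0,0.1,0,0,0,255],[0,0,0.07,0,0,0,255],[0,0,0.03,0,0,0,255],[0,0,0,0,0,0,255],[0,0,0,0,0,0,255]],
])

```text
clock: 19.8
tcp_pos: [0.4607, -0.0556, 0.0566]
orientation: [0.0, 0.982, 0.187, 0.0]
wrist_force: [0.4, 0.6, 0.8]
finger_gap: -0.0003
grip_force: 0.0
```

Request:
jog_arm([
  [[0,0,0.006,0,0,0,255],[0,0,0,0,0,0,255],[0,0,0,0,0,0,255]],
])

```text
clock: 20.1
tcp_pos: [0.4602, -0.0556, 0.0551]
orientation: [0.0, 0.982, 0.187, 0.0]
wrist_force: [-1.0, -0.3, -0.2]
finger_gap: 0.0003
grip_force: 0.0
```

Request:
jog_arm([
  [[0,0,0.003,0,0,0,255],[0,0,0,0,0,0,255],[0,0,0,0,0,0,255]],
])

```text
clock: 20.4
tcp_pos: [0.4598, -0.0555, 0.0538]
orientation: [-0.0, 0.982, 0.187, 0.0]
wrist_force: [0.5, 0.0, -0.5]
finger_gap: 0.0
grip_force: 0.0
```

Request:
jog_arm([
  [[0,0,0.003,0,0,0,255],[0,0,0,0,0,0,255],[0,0,0,0,0,0,255]],
])

```text
clock: 20.7
tcp_pos: [0.4599, -0.0556, 0.0535]
orientation: [0.0, 0.982, 0.187, 0.0]
wrist_force: [-1.0, 0.7, 6.4]
finger_gap: 0.0001
grip_force: 2.7
```

Request:
jog_arm([
  [[0,0,0.002,0,0,0,255],[0,0,0,0,0,0,255],[0,0,0,0,0,0,255]],
])

```text
clock: 21.0
tcp_pos: [0.4599, -0.0556, 0.0531]
orientation: [0.0, 0.982, 0.187, 0.0]
wrist_force: [-2.4, 1.0, 6.3]
finger_gap: -0.0
grip_force: 3.1
```

Contact came at TCP z of 53.6 mm, so the wing top is at about 90 mm and the stud is seated near 9.5 mm. The force is 6 N, which matches its spring. I'll retreat.

Request:
jog_arm([
  [[0,0,-0.01,0,0,0,255],[0,0,-0.1,0,0,0,255],[0,0,-0.15,0,0,0,255],[0,0,-0.15,0,0,0,255],[0,0,-0.1,0,0,0,255],[0,0,0,0,0,0,255],[0,0,0,0,0,0,255]],
])

```text
clock: 21.7
tcp_pos: [0.4601, -0.0556, 0.1801]
orientation: [0.0, 0.982, 0.187, 0.0]
wrist_force: [0.9, -0.5, 0.7]
finger_gap: -0.0002
grip_force: 0.0
```

```bash
python3 -c "
from h import *
st()
C=cam('scene');print([r['uv'] for r in spotter.landmark_of('wing','scene')][:1])
print(ticket.hand_in())"
```

```text
t 21.7 loc mm [-43.4  -1.5 180.1] tooly deg in box -54.7 z [ 0.001 -0.    -1.   ] F [ 0.9 -0.5  0.7] gap -0.0002 grip 0.0 j [-0.29  0.1  -0.26  1.21  0.    2.47]
[[329.0, 227.6]]
the job is handed in; nothing more can be done
None
```

The job is handed in at about 22 s with no verdict returned: the cover is shut, the stud is turned to its stop and, by a light touch test, seated about 9.5 mm in; the tin and pen were not touched.

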